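Slide a vial rack past the gas outlet into its bay

TASK

Push the long grey rack of vials into the steel bay behind the bench gas outlet, left end first: gently work its left end in behind the outlet, then swing its right end in, until the rack lies flat along the back fence between the bay's two cheeks. The samples have settled, so slide the rack on the worktop with fingertip pushes only: never lift or tip the rack, never take a vial out, and leave the things standing around it alone.

Things in the scene. Friction and masses are not known exactly. Their poses are not given: they have to be found in the camera images.
- rack: The long piece: a straight grey plastic one-row vial rack, 252 mm long (its y axis, +y = left end), 36 mm wide (x), 32 mm high, about 0.14 to 0.28 kg, plus four 30 g vials in its middle pockets; the two pockets at each end are empty. Loose, rests flat on the worktop and slides when pushed. Origin: centre of its underside; z up. Its front long side (local x = -18 mm) faces the robot.
- rack_left_end (a point): Centre of the rack's left end face (local y = +126 mm), 16 mm above its underside. This is the end that goes behind the outlet.
- rack_right_end (a point): Centre of the rack's right end face (local y = -126 mm), 16 mm above its underside.
- bay: Fixed steel bay, no floor, 26 mm high, sheet 3 mm. Origin: centre of the place where the rack shall lie, on the worktop; +x to the back fence (inner face at x = +18 mm), +y left. Cheeks with inner faces at y = +131 and -131 mm run from the fence to x = -22 mm, then flare outward for 14 mm. Open to the front. At home the rack's frame coincides with this one, 5 mm play at each end.
- outlet: Fixed bench gas outlet, the post: upright round column, 32 mm diameter, 60 mm high with its black lever, in front of the left part of the bay. Origin: its axis on the worktop, 48 mm in front of the bay's origin (bay x = -48 mm) and 72 to 90 mm left of it. Leaves 50 mm between column and fence. Lever (top, 31 mm long) and hose nozzle (40 mm up, 44 mm long) point to the front and front left.
- vial_1: Capped sample vial, 25 mm diameter, 56 mm high, standing loose in pocket 3 of the rack (counted from the rack's left end; 1.3 mm play all round). Origin: centre of its underside; z up. Its top is 60 mm above the worktop.
- vial_2: Capped sample vial, 25 mm diameter, 56 mm high, standing loose in pocket 4 of the rack (counted from the rack's left end; 1.3 mm play all round). Origin: centre of its underside; z up. Its top is 60 mm above the worktop.
- vial_3: Capped sample vial, 25 mm diameter, 56 mm high, standing loose in pocket 5 of the rack (counted from the rack's left end; 1.3 mm play all round). Origin: centre of its underside; z up. Its top is 60 mm above the worktop.
- vial_4: Capped sample vial, 25 mm diameter, 56 mm high, standing loose in pocket 6 of the rack (counted from the rack's left end; 1.3 mm play all round). Origin: centre of its underside; z up. Its top is 60 mm above the worktop.
- ethanol_bottle: Bystander: white bottle with orange spout, 62 mm diameter, 206 mm high, standing to the right behind the work. Origin: centre of its underside.
- weigh_boat: Bystander: stack of white weighing boats, 50 x 65 x 19 mm, to the right of the work. Origin: centre of its underside.
- filter_tin: Bystander: round pale tin, 71 mm diameter, 34 mm high, to the left of the work. Origin: centre of its underside.
There are look-alikes about, which are no part of the job. Leave any purple look-alike of the vial_3 alone.

How it is judged:
On the way:
1. the rack's left end is behind the gas outlet, between it and the back fence (y of rack_left_end in the frame of outlet above 0.01 m and x of rack_left_end in the frame of outlet above 0.02 m and x of rack_right_end in the frame of bay below -0.015 m), for 0.1 s.
At the end, for the whole second after the job is handed in: The rack rests flat on the worktop in the bay: within 5 mm of home against the back fence, within 8 mm of centre between the cheeks, parallel to the fence within 0.03 rad; all four vials stand upright in their pockets (0.2 rad, raised under 10 mm); bystanders moved under 20 mm (x of rack in the frame of bay between -0.005 and 0.005 m and y of rack in the frame of bay between -0.008 and 0.008 m and angle between the y axis of rack and the y axis of bay, either way round below 0.03 rad and height (world z) of rack below 0.003 m and angle between rack's own z axis and vertical below 0.03 rad and linear speed of rack below 0.01 m/s and angle between each of vial_1, vial_2, vial_3, vial_4's own z axis and vertical below 0.2 rad and z of each of vial_1, vial_2, vial_3, vial_4 in the frame of rack below 0.01 m and distance of each of ethanol_bottle, weigh_boat, filter_tin from where it was at the start of the episode below 0.02 m); the robot touches nothing.
It fails at once if the rack is lifted off the worktop or tipped (height (world z) of rack above 0.008 m or angle between rack's own z axis and vertical above 0.12 rad).
It fails at once if a vial is raised out of its pocket or falls over (z of any of vial_1, vial_2, vial_3, vial_4 in the frame of rack above 0.016 m or angle between any of vial_1, vial_2, vial_3, vial_4's own z axis and vertical above 0.5 rad).
It fails at once if a bystander (bottle, weighing boats or tin) is moved more than 20 mm (distance of any of ethanol_bottle, weigh_boat, filter_tin from where it was at the start of the episode above 0.02 m).
It fails at once if the rack is gripped or shoved hard: the fingers press on it with over 40 N (contact force between the fingers and rack above 40 N).
It also fails if it takes over 72 s, if anything falls off the work surface, if the arm or the gripper's body presses on something with over 40 N, if the wrist force passes 120 N, or if a joint passes its speed limit or range.

ROBOT

A 6-joint arm with a two-finger parallel gripper is mounted at the origin on a cart in front of the work surface, level with it; the furniture and walls round the work are solid. World frame = base frame: x ahead of the robot, y to its left, z up, the work surface at z = 0. Lengths are in m, angles in rad, forces in N, time in s.
With the tool pointing down it reaches from about 0.425 to 0.95 m from the base axis. Payload 3.5 kg.
Tool frame: the origin (TCP) lies on the centre line of the jaws, within the pads' length; the fingertips stand 25 mm ahead of it and the grasp point (between the pads) lies 6 mm ahead of it (ctrl.finger_overhang is the distance from the TCP to the fingertips, in m); z points along the fingers, y is the line along which they close (so a half turn about z gives the same grasp; the last joint's range is limited). The gripper opens to 85 mm and grips with 20 to 120 N. Pads are 22 mm wide; open, the fingers measure 114 mm over their backs; the gripper's body (76 mm by 85 mm) begins 54 mm behind the grasp point. The pads swing forward as they close: fully open they stand 13 mm farther back than shut.
Start: joints at [1.15, 0.286, 1.577, -0, 1.279, -0.15], TCP at [0.181, 0.65, 0.256] pointing down, gripper open.
Joint ranges: [-2.77, 2.77], [-0.9, 2.22], [0.21, 2.48], [-1.53, 4.67], [0.24, 2.81], [-2.84, 2.84]. Speed limits (rad/s): [2.79, 2.79, 3.14, 3.14, 3.14, 3.14].

INTERFACE

Orientations are given as a unit quaternion [x, y, z, w].
In Python, from plant import get_state, imaging, job, ctrl gives the robot as it stands.
- The arm moves only by the tool jog_arm, never from a script. Its argument "increments" is a list of rows, each an object of numbers: "dx", "dy", "dz": the shift along the world's x, y, z each as a share of 12 cm, from -1 to 1; "ax", "ay", "az": the turn, a rotation vector about the world's x, y, z each as a share of pi/2 rad, from -1 to 1; "gripper": the gripper command: -1 is shut, 1 is fully open, values between are in proportion. A call has 1 to 10 rows; each row is the pose to reach, as a shift and turn from the pose commanded when the call began; what a row does not reach only later rows make up. A row lasts 1/10 s, in which the tool goes at most 50 mm and 8.59 degrees, less where a joint would pass 70% of its speed; a pose out of reach is approached as far as the arm can. A call with a number of a shift or a turn outside -1 to 1 is refused whole. A call with a gripper value outside its range is refused whole. The fingers move at their own pace and stop on an object; "force" is the grip in N (left out, the last holds). Time passes only in rows, so rows that repeat a pose let the fingers close. It gives the time, the measured TCP pose, the force, the opening and the grip force at its end, in the units of the state.
- get_state(): the state, without advancing time (a new reading comes with each control period).
- imaging.read_camera(name): name is "side" or "top" or "wrist"; returns a dict with "frame" (400x640x3 uint8, blue, green, red), "depth" (400x640 float32, m along the optical axis (not along the pixel's ray), 0 where there is no reading), "camera_matrix" (3x3 intrinsics, pixels), "extrinsics" (4x4, takes a point from camera to world coordinates); the wrist camera has in their place "mount" (4x4, takes a point from camera to tool coordinates, whose origin is the TCP and whose axes are the flange's). Camera axes: x right, y up, looking along -z (the intrinsics and any distortion apply to the point x, -y, -z); pixel columns grow to the right and rows downward; lengths in m; the calibration is good to about 2 mm. The wrist camera is an equidistant fisheye: a pixel r from the principal point sees the ray r / f radians off the axis. A picture is of the moment at which its call begins: read the wrist's pose just before it.
- job.sign_off(): hands the job in; it is judged then, once.
The state is a dict: "time": time; "qpos": joint angles; "dq": joint speeds; "joint_efforts": joint torques, N m; "eef_pos": TCP position; "tcp_rot": TCP orientation; "contact_force": force on the tool from outside, world axes, zero at the start; "wrist_torque": the same for the moment, N m; "opening": opening from 0.0 (shut) to 1.0 (fully open); "finger_force": force on a finger pad.
Only numpy, scipy, OpenCV 4.12 (cv2) and the standard library are available. Lean on these libraries where they do the work, as an engineer would, in place of code of your own. Each camera call takes 0.05 s, during which the arm holds its last target. There are 200 camera calls.

## Working session

There is one attempt and no reset: what is moved stays moved. The work goes in short steps, Python scripts to look and compute and a tool call to move; the robot and the scene stay as the last step left them, time stands still between calls to the robot, and variables do not carry over. Pictures are saved under pics/ and viewed, at most 10 in all, crops included, and the job is handed in when it is done.

Besides the shell and the picture viewer there is one more tool, called after "Emit:" as name(argument=value, ...), one argument or row to a line, values as JSON. jog_arm: Moves the arm, as the interface text tells. Shift numbers are shares of 12 cm and turn numbers shares of pi/2 rad, none past 1 either way. Its arguments: {"type":"object","properties":{"increments":{"type":"array"},"force":{"type":"number"}},"required":["increments"]}

```bash
mkdir -p pics; cat > h.py <<'E'
import numpy as np, cv2
from plant import get_state, imaging, job, ctrl
def snap(n,f):
    r=imaging.read_camera(n); cv2.imwrite(f'pics/{f}.png',r['frame']); np.savez(f'{f}.npz',**{k:v for k,v in r.items()}); return r
def world(r,u,v,z=None):
    K=np.array(r['camera_matrix']);E=np.array(r['extrinsics'])
    d=np.array([(u-K[0,2])/K[0,0],-(v-K[1,2])/K[1,1],-1.])
    if z is None: t=float(r['depth'][int(round(v)),int(round(u))]); return E[:3,:3]@(d*t)+E[:3,3]
    w=E[:3,:3]@d; t=(z-E[2,3])/w[2]; return w*t+E[:3,3]
E
python3 - <<'E'
from h import *
for n in('top','side'):
    r=snap(n,n+'0'); print(n,r['camera_matrix'],r['extrinsics'],[k for k in r])
print(get_state(), ctrl.finger_overhang)
E
```

```text
top [[414.04641502   0.         320.06804234]
 [  0.         414.04641502 195.31584372]
 [  0.           0.           1.        ]] [[ 0.02937111  0.99024399 -0.13621375  0.38974851]
 [-0.99954506  0.02816178 -0.01079713  0.08478405]
 [-0.00685577  0.1364689   0.99062063  1.2596129 ]
 [ 0.          0.          0.          1.        ]] ['frame', 'depth', 'camera_matrix', 'extrinsics']
side [[435.4047588    0.         316.03611726]
 [  0.         435.4047588  199.22461576]
 [  0.           0.           1.        ]] [[ 0.99845843  0.02192426 -0.05099111  0.51493847]
 [-0.05481859  0.53351155 -0.84401443 -0.75712833]
 [ 0.00869996  0.84550858  0.53389096  0.57971676]
 [ 0.          0.          0.          1.        ]] ['frame', 'depth', 'camera_matrix', 'extrinsics']
{'time': 0.1, 'qpos': array([ 1.14997890e+00,  2.87099961e-01,  1.57806925e+00,  2.27574165e-05,
        1.27862197e+00, -1.50008983e-01]), 'dq': array([ 0.00051386, -0.00297227, -0.00473683, -0.00017993, -0.00138663,
        0.00213112]), 'joint_efforts': array([ 6.11328392e-05, -4.07298875e+01, -2.93700260e+01, -1.86776538e-04,
        3.51639959e-03,  2.57788764e-05]), 'eef_pos': array([0.1803107 , 0.64989005, 0.25504927]), 'tcp_rot': array([ 1.34994021e-01,  9.90845803e-01, -1.05172507e-03, -3.19953836e-04]), 'contact_force': array([ 0.62832755,  0.71490205, -0.46312432]), 'wrist_torque': array([ 0.00085073,  0.01834475, -0.00061587]), 'finger_force': 0.0, 'opening': 0.9988628148140595} 0.025
```

View pics/top0.png

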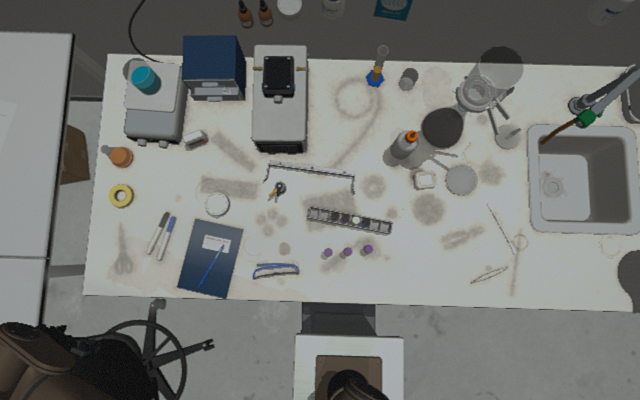

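View pics/side0.png

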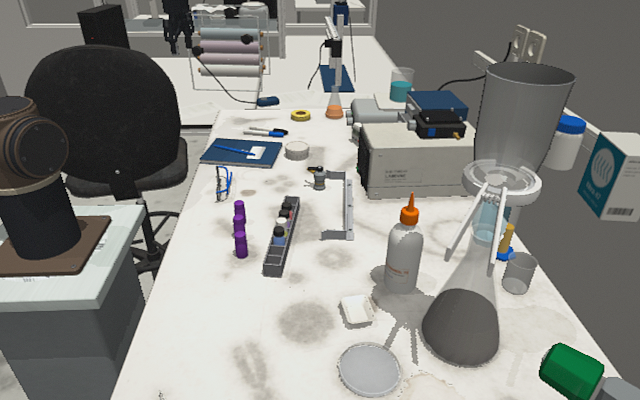

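The top view shows the rack running from (308,212) to (392,230), with a white-capped vial at about (356,219). The bay fence runs from (268,166) to (354,180), and the outlet is at about (280,187). Purple look-alike vials stand at (327,253), (346,252) and (367,249). The bottle is at (405,145), the boats at (424,180), and the tin at (217,204). In the side view the rack is the grey box with vials at about (282,235).

```bash
python3 - <<'E'
from h import *
a=cv2.imread('pics/top0.png')[150:270,255:415]
cv2.imwrite('pics/c1.png',cv2.resize(a,(800,600),interpolation=cv2.INTER_CUBIC))
E
```

```text
(no output)
```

View pics/c1.png

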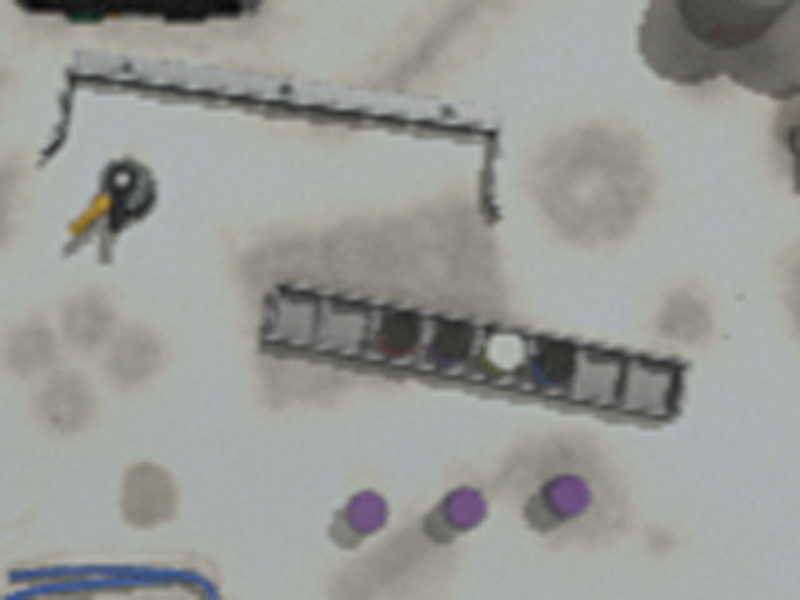

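The crop (5x, origin 255,150) shows these positions:
- **Rack top corners:** (277,287), (262,350), (686,364) and (672,418). The capped vials are at (400,330), (452,340), (505,350) and (553,360).
- **Fence:** its inner top edge runs from (75,78) to (495,135).
- **Outlet:** its top is at (125,183), with the lever pointing front-left.
- **Purple vials:** these are separate, in front of the rack.

The rack is the only long grey pocketed bar.

```bash
python3 - <<'E'
from h import *
r=dict(np.load('top0.npz'))
P=lambda u,v,z=None: world(r,255+u/5,150+v/5,z)
def pr(n,p): print(n,np.round(p,4))
for n,u,v,z in [('rLB',277,287,.032),('rLF',262,350,.032),('rRB',686,364,.032),('rRF',672,418,.032),('fL',75,78,.026),('fR',495,135,.026),('cLend',62,125,.026),('cRend',488,190,.026),('flL',42,162,.026),('flR',493,220,.026),('post',123,180,.06),('v1',400,328,.06),('v4',553,358,.06),('p1',367,510,.056),('p2',465,507,.056),('p3',568,495,.056)]: pr(n,P(u,v,z))
for n,u,v in [('rack',295,320),('post',125,185),('fence',280,88),('v3',505,350),('table',200,420)]: pr(n,P(u,v))
# depth segmentation of rack top: 
H,W=r['depth'].shape
uu,vv=np.meshgrid(np.arange(W),np.arange(H))
K,E=r['camera_matrix'],r['extrinsics']
d=np.stack([(uu-K[0,2])/K[0,0],-(vv-K[1,2])/K[1,1],-np.ones_like(uu,float)],-1)*r['depth'][...,None]
w=d@E[:3,:3].T+E[:3,3]
sel=np.zeros((H,W),bool); sel[203:236,303:397]=1
m=sel&(w[...,2]>.015)&(w[...,2]<.07)
q=w[m][:,:2].astype(np.float32); print(m.sum(), cv2.minAreaRect(q), q.mean(0))
sel[:]=0; sel[158:196,262:360]=1
m=sel&(w[...,2]>.012)&(w[...,2]<.08)
q=w[m]; print(m.sum()); print(np.round(q[q[:,2]>.045],3))
E
```

```text
rLB [0.5214 0.1259 0.032 ]
rLF [0.4835 0.1336 0.032 ]
rRB [ 0.4825 -0.1178  0.032 ]
rRF [ 0.4503 -0.1098  0.032 ]
fL [0.6462 0.2531 0.026 ]
fR [ 0.6182 -0.0027  0.026 ]
cLend [0.617  0.2596 0.026 ]
cRend [0.5844 0.0009 0.026 ]
flL [0.5939 0.2707 0.026 ]
flR [ 0.5662 -0.0025  0.026 ]
post [0.5789 0.2174 0.06  ]
v1 [0.4965 0.0528 0.06  ]
v4 [ 0.4816 -0.0363  0.06  ]
p1 [0.3912 0.0691 0.056 ]
p2 [0.3946 0.0127 0.056 ]
p3 [ 0.4032 -0.0464  0.056 ]
rack [0.5043 0.1152 0.0063]
post [0.5764 0.2164 0.0574]
fence [0.3897 0.0848 1.2596]
v3 [ 0.4855 -0.0084  0.0594]
table [0.4424 0.171  0.0007]
647 ((0.4889288544654846, 0.006561100482940674), (0.25162625312805176, 0.03693641722202301), 80.61405944824219) [0.48759028 0.00468001]
338
[[0.593 0.221 0.046]
 [0.593 0.218 0.049]
 [0.59  0.227 0.047]
 [0.59  0.224 0.049]
 [0.588 0.219 0.061]
 [0.588 0.217 0.06 ]
 [0.59  0.215 0.051]
 [0.59  0.212 0.05 ]
 [0.59  0.209 0.048]
 [0.587 0.23  0.047]
 [0.585 0.226 0.056]
 [0.585 0.223 0.057]
 [0.584 0.219 0.062]
 [0.586 0.217 0.056]
 [0.585 0.213 0.062]
 [0.586 0.212 0.052]
 [0.588 0.206 0.045]
 [0.584 0.23
[... 800 characters left out ...]
0.048]
 [0.572 0.208 0.05 ]
 [0.573 0.206 0.045]
 [0.569 0.235 0.047]
 [0.568 0.232 0.05 ]
 [0.569 0.226 0.045]
 [0.567 0.222 0.06 ]
 [0.567 0.219 0.059]
 [0.567 0.216 0.058]
 [0.569 0.214 0.047]
 [0.569 0.211 0.05 ]
 [0.565 0.232 0.048]
 [0.565 0.229 0.049]
 [0.564 0.225 0.056]
 [0.563 0.221 0.064]
 [0.564 0.219 0.06 ]
 [0.564 0.216 0.058]
 [0.562 0.238 0.048]
 [0.562 0.225 0.054]
 [0.56  0.221 0.064]
 [0.561 0.219 0.059]
 [0.561 0.216 0.059]
 [0.558 0.224 0.06 ]
 [0.558 0.221 0.059]
 [0.558 0.218 0.063]
 [0.558 0.215 0.059]
 [0.557 0.238 0.045]
 [0.555 0.224 0.059]
 [0.555 0.221 0.06 ]
 [0.555 0.218 0.063]
 [0.553 0.246 0.047]
 [0.552 0.224 0.06 ]
 [0.552 0.221 0.059]
 [0.552 0.218 0.061]]
```

Emit:
jog_arm(
  increments=[
    {"dx":1,"dy":-1,"az":0.07,"gripper":1},
    {"dx":1,"dy":-1,"az":0.07,"gripper":1},
    {"dx":1,"dy":-1,"az":0.07,"gripper":1},
    {"dx":1,"dy":-1,"az":0.07,"gripper":1},
  ],
)

```text
$.increments[0]: bad value
```

Emit:
jog_arm(
  increments=[
    {"dx":1,"dy":-1,"gripper":1},
    {"dx":1,"dy":-1,"gripper":1},
    {"dx":1,"dy":-1,"gripper":1},
    {"dx":1,"dy":-1,"gripper":1},
  ],
)

```text
$.increments[0]: bad value
```

Emit:
jog_arm(
  increments=[
    {"dx":0.27,"dy":-1,"gripper":1},
    {"dx":0.27,"dy":-1,"gripper":1},
    {"dx":0.27,"dy":-1,"gripper":1},
  ],
)

```text
$.increments[0]: bad value
```

Emit:
jog_arm(
  increments=[
    {"dy":-1,"gripper":1},
    {"dy":-1,"gripper":1},
    {"dy":-1,"gripper":1},
  ],
)

```text
$.increments[0]: bad value
```

Emit:
jog_arm(
  increments=[
    {"dy":-1,"gripper":1},
    {"dy":-1,"gripper":1},
    {"dy":-1,"gripper":1},
    {"dy":-1,"gripper":1},
  ],
)

```text
$.increments[0]: bad value
```

Emit:
jog_arm(
  increments=[
    {"dx":1,"dy":-1,"dz":0,"ax":0,"ay":0,"az":0.07,"gripper":1},
    {"dx":1,"dy":-1,"dz":0,"ax":0,"ay":0,"az":0.07,"gripper":1},
    {"dx":1,"dy":-1,"dz":0,"ax":0,"ay":0,"az":0.07,"gripper":1},
    {"dx":1,"dy":-1,"dz":0,"ax":0,"ay":0,"az":0.07,"gripper":1},
  ],
)

```text
time: 0.5
eef_pos: [0.3028, 0.5276, 0.2556]
tcp_rot: [0.082, 0.997, -0.001, 0.0]
contact_force: [0.1, 0.2, -0.3]
opening: 1.003
finger_force: 0.0
```

Emit:
jog_arm(
  increments=[
    {"dx":1,"dy":-1,"dz":0,"ax":0,"ay":0,"az":0,"gripper":1},
    {"dx":1,"dy":-1,"dz":0,"ax":0,"ay":0,"az":0,"gripper":1},
    {"dx":1,"dy":-1,"dz":0,"ax":0,"ay":0,"az":0,"gripper":1},
    {"dx":1,"dy":-1,"dz":0,"ax":0,"ay":0,"az":0,"gripper":1},
  ],
)

```text
time: 0.9
eef_pos: [0.4229, 0.4073, 0.2558]
tcp_rot: [0.082, 0.997, -0.001, 0.0]
contact_force: [-1.0, -0.6, 0.1]
opening: 1.003
finger_force: 0.0
```

Emit:
jog_arm(
  increments=[
    {"dx":0.25,"dy":-1,"dz":0,"ax":0,"ay":0,"az":0,"gripper":1},
    {"dx":0.25,"dy":-1,"dz":0,"ax":0,"ay":0,"az":0,"gripper":1},
    {"dx":0.25,"dy":-1,"dz":0,"ax":0,"ay":0,"az":0,"gripper":1},
  ],
)

```text
time: 1.2
eef_pos: [0.4509, 0.2873, 0.2556]
tcp_rot: [0.082, 0.997, -0.001, -0.0]
contact_force: [0.1, 0.5, -0.4]
opening: 1.0
finger_force: 0.0
```

Emit:
jog_arm(
  increments=[
    {"dx":0,"dy":-1,"dz":0,"ax":0,"ay":0,"az":0,"gripper":1},
    {"dx":0,"dy":-1,"dz":0,"ax":0,"ay":0,"az":0,"gripper":1},
    {"dx":0,"dy":-1,"dz":0,"ax":0,"ay":0,"az":0,"gripper":1},
  ],
)

```text
time: 1.5
eef_pos: [0.45, 0.1674, 0.2557]
tcp_rot: [0.082, 0.997, -0.001, -0.0]
contact_force: [0.6, 0.1, 0.9]
opening: 1.0
finger_force: 0.0
```

Emit:
jog_arm(
  increments=[
    {"dx":0,"dy":-1,"dz":0,"ax":0,"ay":0,"az":0,"gripper":1},
    {"dx":0,"dy":-1,"dz":0,"ax":0,"ay":0,"az":0,"gripper":1},
    {"dx":0,"dy":-1,"dz":0,"ax":0,"ay":0,"az":0,"gripper":1},
  ],
)

```text
time: 1.8
eef_pos: [0.45, 0.0474, 0.256]
tcp_rot: [0.082, 0.997, -0.0, -0.0]
contact_force: [0.2, 0.0, -0.2]
opening: 1.0
finger_force: 0.0
```

```bash
python3 - <<'E'
from h import *
s=get_state(); print(s['time'],s['eef_pos'],s['tcp_rot'])
r=imaging.read_camera('wrist'); cv2.imwrite('pics/w1.png',r['frame']); print(r['camera_matrix'],r['mount'])
E
```

```text
1.8 [0.4500022  0.04741336 0.25595271] [ 8.18627324e-02  9.96643473e-01 -4.91160066e-04 -1.98144338e-04]
[[309.70691629   0.         318.66776682]
 [  0.         309.70691629 195.60866639]
 [  0.           0.           1.        ]] [[-8.30444681e-04  9.59795824e-01  2.80697858e-01  6.97066509e-02]
 [ 9.99999436e-01  6.11326762e-04  8.68176701e-04  7.62798982e-04]
 [ 6.61674259e-04  2.80698421e-01 -9.59795790e-01 -1.18537765e-01]
 [ 0.00000000e+00  0.00000000e+00  0.00000000e+00  1.00000000e+00]]
```

View pics/w1.png

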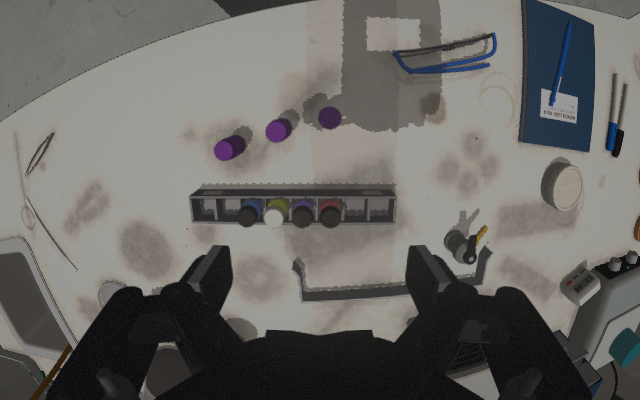

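The wrist view (up is toward the robot) shows the rack at columns 191–396, row about 205, parallel to the gripper. The purple vials are at (230,148), (279,130) and (329,117). The outlet is at (457,242), and the bay fence runs along rows 293–298 from column 303 to 480.

```bash
cat >> h.py <<'E'
from scipy.spatial.transform import Rotation as R
def wristw(u,v,z,s=None,r=None):
    s=s or get_state()
    K=np.array([[309.70691629,0,318.66776682],[0,309.70691629,195.60866639]])
    M=np.array([[-8.30444681e-04,9.59795824e-01,2.80697858e-01,6.97066509e-02],[9.99999436e-01,6.11326762e-04,8.68176701e-04,7.62798982e-04],[6.61674259e-04,2.80698421e-01,-9.59795790e-01,-1.18537765e-01]])
    a=np.array([(u-K[0,2]),(v-K[1,2])])/K[0,0]; th=np.hypot(*a)
    d=np.array([a[0]/th*np.sin(th),-a[1]/th*np.sin(th),-np.cos(th)])
    Rt=R.from_quat(s['tcp_rot']).as_matrix()
    o=Rt@M[:,3]+s['eef_pos']; w=Rt@M[:,:3]@d; return o+w*(z-o[2])/w[2]
E
python3 - <<'E'
from h import *
a=cv2.imread('pics/w1.png')[165:315,180:510]
cv2.imwrite('pics/c2.png',cv2.resize(a,(792,360),interpolation=cv2.INTER_CUBIC))
E
```

```text
(no output)
```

View pics/c2.png

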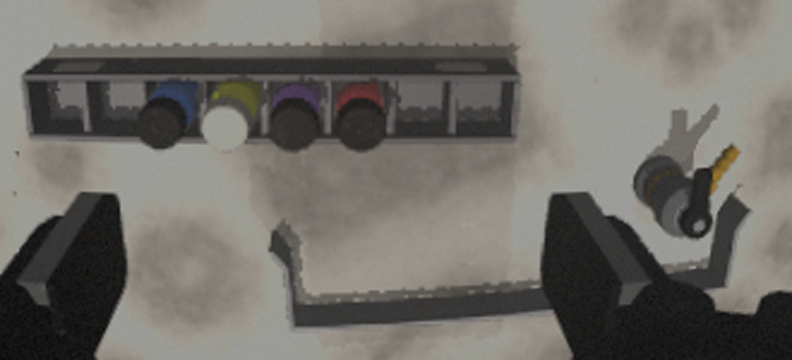

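```bash
python3 - <<'E'
from h import *
s=get_state()
for n,u,v,z in [('rRF',22,77,.032),('rLF',520,77,.032),('rRB',30,138,.032),('rLB',517,138,.032),('fRtop',295,326,.026),('fLtop',722,287,.026),('fRbot',298,301,.0),('fLbot',708,263,.0),('fmid bot',500,292,0),('postbase',665,187,0),('posttop',692,215,.055),('cRend',290,262,.026),('flR',271,245,.026)]:
    print(n,np.round(wristw(180+u/2.4,165+v/2.4,z,s),4))
E
```

```text
rRF [ 0.456 -0.116  0.032]
rLF [0.4971 0.1315 0.032 ]
rRB [ 0.489  -0.1214  0.032 ]
rLB [0.5289 0.1272 0.032 ]
fRtop [ 0.6257 -0.0049  0.026 ]
fLtop [0.6559 0.254  0.026 ]
fRbot [ 0.6258 -0.0044  0.    ]
fLbot [0.654  0.2561 0.    ]
fmid bot [0.6418 0.1165 0.    ]
postbase [0.5915 0.2231 0.    ]
posttop [0.5808 0.2154 0.055 ]
cRend [5.83e-01 5.00e-04 2.60e-02]
flR [ 0.5709 -0.0076  0.026 ]
```

Emit:
jog_arm(
  increments=[
    {"dx":0.03,"dy":-0.165,"dz":-1,"ax":0,"ay":0,"az":0,"gripper":1},
    {"dx":0.03,"dy":-0.165,"dz":-1,"ax":0,"ay":0,"az":0,"gripper":1},
    {"dx":0.03,"dy":-0.165,"dz":-1,"ax":0,"ay":0,"az":0,"gripper":1},
    {"dx":0.03,"dy":-0.165,"dz":-1,"ax":0,"ay":0,"az":0,"gripper":1},
  ],
)

```text
time: 2.25
eef_pos: [0.4509, 0.0311, 0.132]
tcp_rot: [0.081, 0.997, 0.0, -0.005]
contact_force: [-1.0, -0.1, 0.5]
opening: 1.0
finger_force: 0.0
```

Emit:
jog_arm(
  increments=[
    {"dx":0,"dy":0,"dz":-0.3,"ax":0,"ay":0,"az":0,"gripper":1},
    {"dx":0,"dy":0,"dz":-0.5,"ax":0,"ay":0,"az":0,"gripper":1},
    {"dx":0,"dy":0,"dz":-0.7,"ax":0,"ay":0,"az":0,"gripper":1},
    {"dx":0,"dy":0,"dz":-0.8,"ax":0,"ay":0,"az":0,"gripper":1},
    {"dx":0,"dy":0,"dz":-0.86,"ax":0,"ay":0,"az":0,"gripper":1},
    {"dx":0,"dy":0,"dz":-0.86,"ax":0,"ay":0,"az":0,"gripper":1},
  ],
)

```text
time: 2.85
eef_pos: [0.4545, 0.0308, 0.0334]
tcp_rot: [0.08, 0.997, 0.0, 0.0]
contact_force: [0.2, -0.5, -0.0]
opening: 1.006
finger_force: 0.0
```

```bash
python3 - <<'E'
from h import *
r=snap('side','side1'); cv2.imwrite('pics/c3.png',cv2.resize(r['frame'][150:290,190:370],(720,560),interpolation=cv2.INTER_CUBIC))
s=get_state(); print(s['time'],s['eef_pos'],s['tcp_rot'])
E
```

```text
2.9 [0.4549573  0.0306646  0.03399741] [ 8.02007637e-02  9.96778494e-01 -3.47816095e-05  6.85079052e-04]
```

View pics/c3.png

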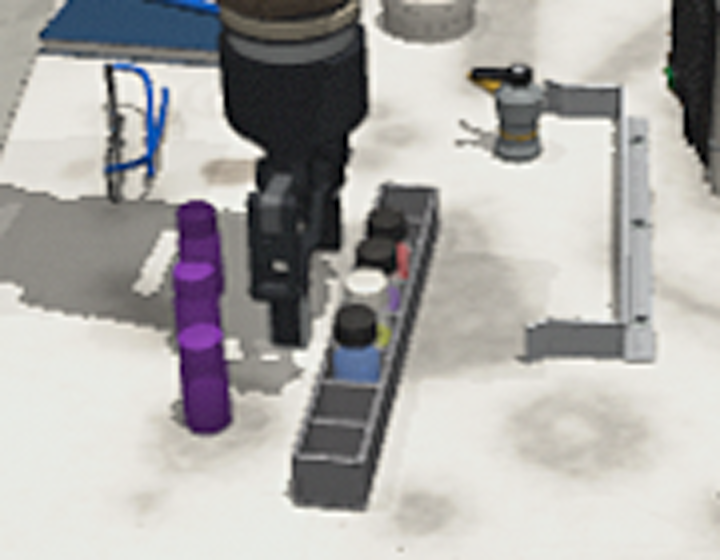

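Emit:
jog_arm(
  increments=[
    {"dx":0.05,"dy":0,"dz":-0.04,"ax":0,"ay":0,"az":0,"gripper":1},
    {"dx":0.1,"dy":0,"dz":-0.04,"ax":0,"ay":0,"az":-0.01,"gripper":1},
    {"dx":0.15,"dy":0,"dz":-0.04,"ax":0,"ay":0,"az":-0.02,"gripper":1},
    {"dx":0.2,"dy":0,"dz":-0.04,"ax":0,"ay":0,"az":-0.035,"gripper":1},
    {"dx":0.25,"dy":0,"dz":-0.04,"ax":0,"ay":0,"az":-0.05,"gripper":1},
    {"dx":0.3,"dy":0,"dz":-0.04,"ax":0,"ay":0,"az":-0.065,"gripper":1},
    {"dx":0.35,"dy":0,"dz":-0.04,"ax":0,"ay":0,"az":-0.08,"gripper":1},
    {"dx":0.35,"dy":0,"dz":-0.04,"ax":0,"ay":0,"az":-0.08,"gripper":1},
  ],
)

```text
time: 3.7
eef_pos: [0.4976, 0.0304, 0.0286]
tcp_rot: [0.143, 0.99, 0.0, 0.001]
contact_force: [-0.4, 0.2, 0.4]
opening: 1.003
finger_force: 0.0
```

```bash
cat >> h.py <<'E'
def rackfit(r=None,box=(155,245,255,415)):
    """top-camera rack pose by depth (points 15..70 mm high), excluding bay: robust via vials+rack; prints minAreaRect"""
    r=r or imaging.read_camera('top')
    H,W=r['depth'].shape; uu,vv=np.meshgrid(np.arange(W),np.arange(H)); K,E=r['camera_matrix'],r['extrinsics']
    d=np.stack([(uu-K[0,2])/K[0,0],-(vv-K[1,2])/K[1,1],-np.ones_like(uu,float)],-1)*r['depth'][...,None]
    return r,d@E[:3,:3].T+E[:3,3]
def bay(p,a=None):
    o=np.array([.6147,.1265]); t=.113; x=np.array([np.cos(t),-np.sin(t)]); y=np.array([np.sin(t),np.cos(t)])
    d=np.array(p)[:2]-o; return np.round([d@x*1000,d@y*1000],1)
E
python3 - <<'E'
from h import *
r=snap('top','top1'); a=r['frame'][150:270,255:415]
cv2.imwrite('pics/c4.png',cv2.resize(a,(800,600),interpolation=cv2.INTER_CUBIC))
s=get_state(); print(s['time'],s['eef_pos'],s['tcp_rot'],s['contact_force'])
E
```

```text
3.75 [0.49724821 0.03044786 0.02850696] [1.42864300e-01 9.89741636e-01 1.69804813e-05 1.13342943e-03] [ 0.3109277  -0.27653847 -0.28173856]
```

View pics/c4.png

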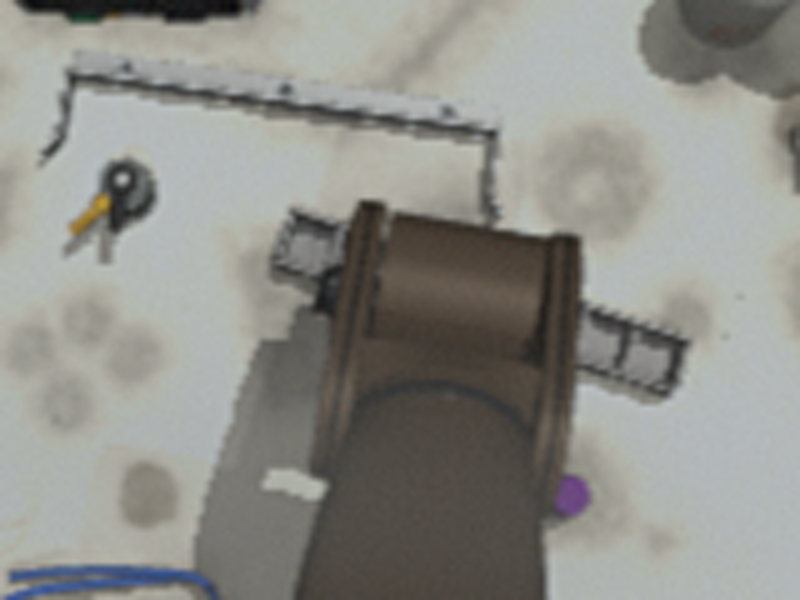

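The rack has followed the gripper. Crop corners are now (292,212), (272,262), (690,342) and (668,396), so it is flush with the fingers at about 0.29 rad.

```bash
python3 - <<'E'
from h import *
r=dict(np.load('top1.npz'))
P=[world(r,255+u/5,150+v/5,.032) for u,v in [(292,212),(272,262),(690,342),(668,396)]]
for p in P: print(np.round(p,4),bay(p))
L=(P[0]+P[1])/2; Q=(P[2]+P[3])/2; print('c',(L+Q)/2,bay((L+Q)/2),'a',np.arctan2(*(L-Q)[:2]))
r0=dict(np.load('top0.npz'))
for u,v,z in [(75,78,.026),(495,135,.026),(123,180,.06)]: print(bay(world(r0,255+u/5,150+v/5,z)))
E
```

```text
[0.5668 0.1184 0.032 ] [-46.7 -13.5]
[0.5363 0.1294 0.032 ] [-78.2  -6. ]
[ 0.4956 -0.1201  0.032 ] [ -90.5 -258.5]
[ 0.4632 -0.1073  0.032 ] [-124.1 -249.4]
c [0.51548281 0.00507714 0.032     ] [ -84.9 -131.8] a 0.29469714084119975
[ 17.  129.3]
[  18. -128.]
[-45.8  86.3]
```

Emit:
jog_arm(
  increments=[
    {"dx":0.05,"dy":0,"dz":0,"ax":0,"ay":0,"az":-0.015,"gripper":1},
    {"dx":0.1,"dy":0,"dz":0,"ax":0,"ay":0,"az":-0.03,"gripper":1},
    {"dx":0.15,"dy":0,"dz":0,"ax":0,"ay":0,"az":-0.045,"gripper":1},
    {"dx":0.19,"dy":0,"dz":0,"ax":0,"ay":0,"az":-0.05,"gripper":1},
    {"dx":0.19,"dy":0,"dz":0,"ax":0,"ay":0,"az":-0.05,"gripper":1},
  ],
)

```text
time: 4.25
eef_pos: [0.5201, 0.0305, 0.0286]
tcp_rot: [0.182, 0.983, 0.0, 0.001]
contact_force: [0.4, 0.9, 0.7]
opening: 1.003
finger_force: 0.0
```

Emit:
jog_arm(
  increments=[
    {"dx":-0.2,"dy":0.08,"dz":0,"ax":0,"ay":0,"az":0,"gripper":1},
    {"dx":-0.2,"dy":0.08,"dz":0.4,"ax":0,"ay":0,"az":0,"gripper":1},
    {"dx":-0.2,"dy":0.08,"dz":0.8,"ax":0,"ay":0,"az":0,"gripper":1},
    {"dx":-0.2,"dy":0.08,"dz":1,"ax":0,"ay":0,"az":0,"gripper":1},
  ],
)

```text
time: 4.65
eef_pos: [0.4974, 0.04, 0.1532]
tcp_rot: [0.181, 0.983, 0.0, 0.004]
contact_force: [0.8, 0.1, -0.1]
opening: 0.999
finger_force: 0.0
```

Emit:
jog_arm(
  increments=[
    {"dx":-0.1,"dy":-0.3,"dz":0.1,"ax":0,"ay":0,"az":-0.09,"gripper":-0.8},
    {"dx":-0.1,"dy":-0.6,"dz":0.1,"ax":0,"ay":0,"az":-0.18,"gripper":-0.8},
    {"dx":-0.1,"dy":-0.8,"dz":0.1,"ax":0,"ay":0,"az":-0.27,"gripper":-0.8},
    {"dx":-0.1,"dy":-0.9,"dz":0.1,"ax":0,"ay":0,"az":-0.36,"gripper":-0.8},
    {"dx":-0.1,"dy":-0.9,"dz":0.1,"ax":0,"ay":0,"az":-0.45,"gripper":-0.8},
    {"dx":-0.1,"dy":-0.9,"dz":0.1,"ax":0,"ay":0,"az":-0.5,"gripper":-0.8},
    {"dx":-0.1,"dy":-0.9,"dz":0.1,"ax":0,"ay":0,"az":-0.5,"gripper":-0.8},
  ],
)

```text
time: 5.35
eef_pos: [0.4834, -0.0682, 0.1608]
tcp_rot: [0.544, 0.839, 0.0, 0.001]
contact_force: [0.3, -0.0, 0.4]
opening: 0.105
finger_force: 0.0
```

Emit:
jog_arm(
  increments=[
    {"dx":0,"dy":-0.3,"dz":0,"ax":0,"ay":0,"az":-0.09,"gripper":-0.8},
    {"dx":0,"dy":-0.6,"dz":0,"ax":0,"ay":0,"az":-0.18,"gripper":-0.8},
    {"dx":0,"dy":-0.6,"dz":0,"ax":0,"ay":0,"az":-0.27,"gripper":-0.8},
    {"dx":0,"dy":-0.6,"dz":0,"ax":0,"ay":0,"az":-0.36,"gripper":-0.8},
    {"dx":0,"dy":-0.6,"dz":0,"ax":0,"ay":0,"az":-0.45,"gripper":-0.8},
    {"dx":0,"dy":-0.6,"dz":0,"ax":0,"ay":0,"az":-0.5,"gripper":-0.8},
    {"dx":0,"dy":-0.6,"dz":0,"ax":0,"ay":0,"az":-0.5,"gripper":-0.8},
  ],
)

```text
time: 6.05
eef_pos: [0.4832, -0.1399, 0.1606]
tcp_rot: [0.823, 0.568, 0.0, 0.0]
contact_force: [-0.4, 0.6, -1.5]
opening: 0.101
finger_force: 0.0
```

```bash
python3 - <<'E'
from h import *
r=snap('top','top2'); a=r['frame'][150:270,255:415]
cv2.imwrite('pics/c5.png',cv2.resize(a,(800,600),interpolation=cv2.INTER_CUBIC))
s=get_state(); print(s['time'],s['eef_pos'],s['tcp_rot'],s['contact_force'])
E
```

```text
6.1 [ 0.48315671 -0.13982911  0.16053485] [8.22810506e-01 5.68315663e-01 1.84068424e-04 3.80329080e-04] [ 1.23789184 -0.52203513 -0.11240455]
```

View pics/c5.png

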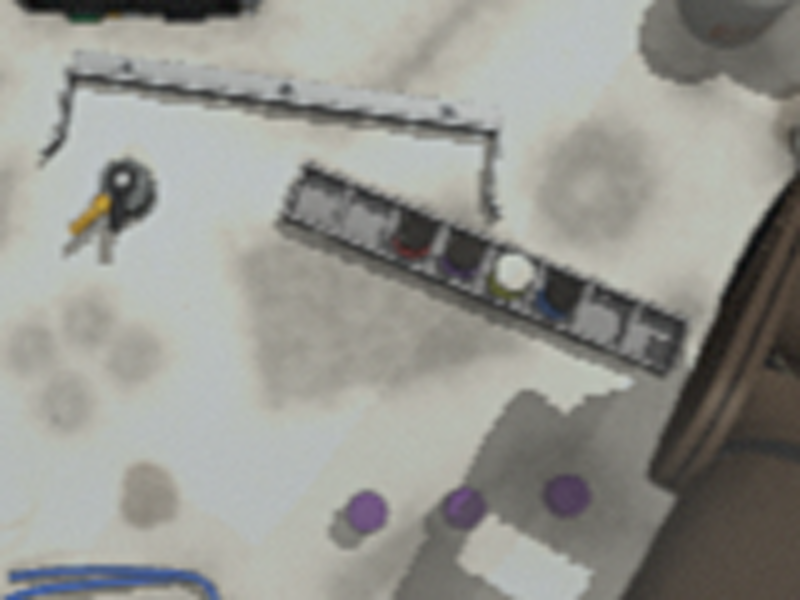

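The rack corners in the crop are now (305,165), (280,220), (686,320) and (665,376). All four vials are upright, and the rack clears the right flare at (490,218).

```bash
cat >> h.py <<'E'
def pose4(f,c):
    r=dict(np.load(f+'.npz')); P=[world(r,255+u/5,150+v/5,.032) for u,v in c]
    L=(P[0]+P[1])/2; Q=(P[2]+P[3])/2; t=np.arctan2(*(L-Q)[:2])-.113
    print('L',bay(L),'R',Q[:2],bay(Q),'c',bay((L+Q)/2),'t',t,'len',np.linalg.norm(L-Q)); return L,Q
E
python3 - <<'E'
from h import *
L,Q=pose4('top2',[(305,165),(280,220),(686,320),(665,376)])
d=(L-Q)/np.linalg.norm(L-Q); print('dir',d)
# distance of post from the centreline, bay
l,q=bay(L),bay(Q); e=(l-q)/np.linalg.norm(l-q); p=np.array([-47,86.3]); w=p-q; print('post perp',e[0]*w[1]-e[1]*w[0],'ahead of left end',(p-l)@e)
print('tcp along/perp from right end', (get_state()['eef_pos']-Q)[:2]@d[:2], np.cross(np.append(d[:2],0),np.append((get_state()['eef_pos']-Q)[:2],0))[2])
E
```

```text
L [-34.9 -12.1] R [ 0.49181927 -0.11158678] [ -95.3 -250.4] c [ -65.1 -131.2] t 0.24793014589664542 len 0.24588490399183444
dir [0.3531446  0.93556875 0.        ]
post perp 35.90528277878336 ahead of left end 92.41093370687044
tcp along/perp from right end -0.02948177405162012 -0.0018692005647553914
```

Emit:
jog_arm(
  increments=[
    {"dx":0,"dy":0,"dz":-0.35,"ax":0,"ay":0,"az":0,"gripper":-0.8},
    {"dx":0,"dy":0,"dz":-0.7,"ax":0,"ay":0,"az":0,"gripper":-0.8},
    {"dx":0,"dy":0,"dz":-0.9,"ax":0,"ay":0,"az":0,"gripper":-0.8},
    {"dx":0,"dy":0,"dz":-1,"ax":0,"ay":0,"az":0,"gripper":-0.8},
    {"dx":0,"dy":0,"dz":-1,"ax":0,"ay":0,"az":0,"gripper":-0.8},
  ],
)

```text
time: 6.6
eef_pos: [0.482, -0.1393, 0.0389]
tcp_rot: [0.823, 0.568, -0.001, -0.001]
contact_force: [-1.2, 0.4, 0.0]
opening: 0.1
finger_force: 0.0
```

Emit:
jog_arm(
  increments=[
    {"dx":0.029,"dy":0.078,"dz":-0.05,"ax":0,"ay":0,"az":0,"gripper":-0.8},
    {"dx":0.05,"dy":0.13,"dz":-0.05,"ax":0,"ay":0,"az":0,"gripper":-0.8},
    {"dx":0.08,"dy":0.2,"dz":-0.05,"ax":0,"ay":0,"az":0,"gripper":-0.8},
    {"dx":0.11,"dy":0.27,"dz":-0.05,"ax":0,"ay":0,"az":0,"gripper":-0.8},
    {"dx":0.14,"dy":0.34,"dz":-0.05,"ax":0,"ay":0,"az":0,"gripper":-0.8},
    {"dx":0.17,"dy":0.41,"dz":-0.05,"ax":0,"ay":0,"az":0,"gripper":-0.8},
    {"dx":0.2,"dy":0.48,"dz":-0.05,"ax":0,"ay":0,"az":0,"gripper":-0.8},
    {"dx":0.23,"dy":0.55,"dz":-0.05,"ax":0,"ay":0,"az":0,"gripper":-0.8},
    {"dx":0.26,"dy":0.62,"dz":-0.05,"ax":0,"ay":0,"az":0,"gripper":-0.8},
    {"dx":0.26,"dy":0.62,"dz":-0.05,"ax":0,"ay":0,"az":0,"gripper":-0.8},
  ],
)

```text
time: 7.6
eef_pos: [0.5143, -0.0639, 0.034]
tcp_rot: [0.824, 0.567, 0.0, -0.001]
contact_force: [0.0, 0.7, -0.9]
opening: 0.1
finger_force: 0.0
```

```bash
python3 - <<'E'
from h import *
r=snap('top','top3'); a=r['frame'][150:270,255:415]
cv2.imwrite('pics/c6.png',cv2.resize(a,(800,600),interpolation=cv2.INTER_CUBIC))
s=get_state(); print(s['time'],s['eef_pos'],s['tcp_rot'],s['contact_force'])
E
```

```text
7.65 [ 0.51402439 -0.06428832  0.03392502] [ 8.23540974e-01  5.67256421e-01  1.29443769e-04 -6.33061974e-04] [ 0.05952171  0.06912335 -0.06724024]
```

View pics/c6.png

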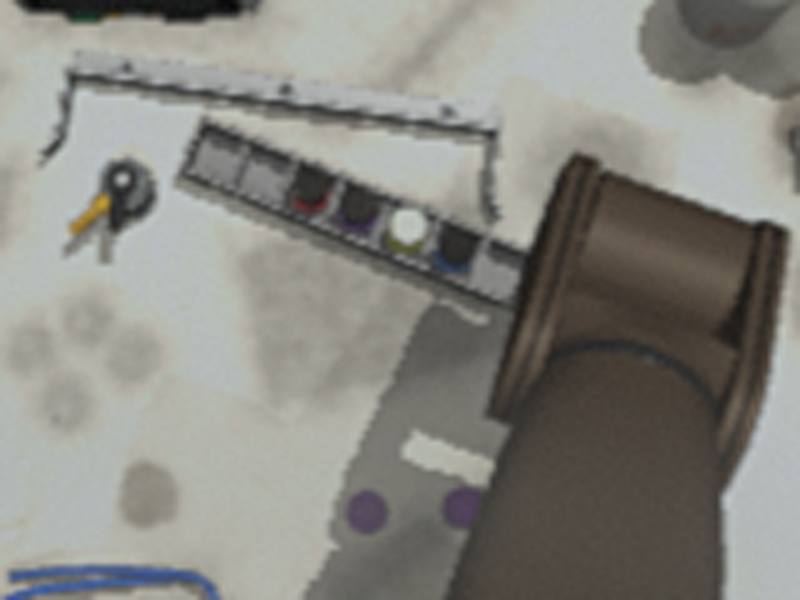

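Corners in the crop: left-back (204,122) and left-front (180,180). The back edge passes (525,255), so the angle is unchanged. The rack is heading just right of the outlet at (125,183). That leaves one picture view, so from here I'll measure with depth code.

```bash
cat >> h.py <<'E'
def fit(f,exclude_post=True):
    """rack pose in the bay frame by depth+shape: points z 20..70mm in front of the fence, not near the post, not above 70mm"""
    r=dict(np.load(f+'.npz')); _,w=rackfit(r)
    o=np.array([.6147,.1265]); t=.113; M=np.array([[np.cos(t),-np.sin(t)],[np.sin(t),np.cos(t)]])
    b=(w[...,:2]-o)@M.T*1000; z=w[...,2]*1000
    m=(z>22)&(z<40)&(abs(b[...,1])<127)&(b[...,0]<13)&(b[...,0]>-130)&(np.hypot(b[...,0]+46,b[...,1]-86)>24)
    v=(z>50)&(z<66)&(abs(b[...,1])<127)&(b[...,0]<15)&(b[...,0]>-130)&(np.hypot(b[...,0]+46,b[...,1]-86)>24)
    return b[m],b[v],z
E
python3 - <<'E'
from h import *
r=dict(np.load('top3.npz'))
pts={n:bay(world(r,255+u/5,150+v/5,.032)) for n,u,v in [('LB',204,122),('LF',180,180),('B2',525,255)]}
print(pts); l=(pts['LB']+pts['LF'])/2; e=pts['LB']-pts['B2']; t=np.arctan2(*e); e/=np.linalg.norm(e); p=np.array([-47,86.3])
print('L',l,'t',t,'post perp',(p-l)@np.array([-e[1],e[0]]),'ahead',(p-l)@e)
q,v,z=fit('top3'); print(len(q),len(v))
if len(v)>8:
  c=v.mean(0); u=np.linalg.svd(v-c)[2][0]; print('vials',c,np.arctan2(u[0],u[1]))
E
```

```text
{'LB': array([ 0.1, 47. ]), 'LF': array([-36.9,  56. ]), 'B2': array([ -52.7, -154.9])}
L [-18.4  51.5] t 0.2557871682912637 post perp 36.47412801940065 ahead 26.431760917963302
304 197
vials [-44.93648289 -63.42087051] -3.057240457970397
```

Emit:
jog_arm(
  increments=[
    {"dx":0.03,"dy":0.07,"dz":0,"ax":0,"ay":0,"az":0,"gripper":-0.8},
    {"dx":0.055,"dy":0.13,"dz":0,"ax":0,"ay":0,"az":0,"gripper":-0.8},
    {"dx":0.08,"dy":0.195,"dz":0,"ax":0,"ay":0,"az":0,"gripper":-0.8},
    {"dx":0.105,"dy":0.26,"dz":0,"ax":0,"ay":0,"az":0,"gripper":-0.8},
    {"dx":0.13,"dy":0.325,"dz":0,"ax":0,"ay":0,"az":0,"gripper":-0.8},
    {"dx":0.155,"dy":0.39,"dz":0,"ax":0,"ay":0,"az":0,"gripper":-0.8},
    {"dx":0.155,"dy":0.39,"dz":0,"ax":0,"ay":0,"az":0,"gripper":-0.8},
  ],
)

```text
time: 8.35
eef_pos: [0.5333, -0.0174, 0.0345]
tcp_rot: [0.823, 0.567, 0.0, -0.0]
contact_force: [0.1, 1.2, 0.2]
opening: 0.103
finger_force: 0.0
```

```bash
python3 - <<'E'
from h import *
r=snap('top','top4')
s=get_state(); print(s['time'],s['eef_pos'],s['tcp_rot'],s['contact_force'])
for f in('top0','top2','top3','top4'):
  q,v,z=fit(f); c=v.mean(0) if len(v) else 0
  print(f,len(v),c)
  if len(v)>8:
    rc=cv2.minAreaRect(v.astype(np.float32)); print(rc)
  print(cv2.minAreaRect(q.astype(np.float32)),len(q))
E
```

```text
8.4 [ 0.53322372 -0.01786205  0.03456145] [8.23469473e-01 5.67360408e-01 4.26969151e-04 1.05268607e-04] [ 0.10998616 -0.07053348  0.33287079]
top0 98 [-107.67119514  -90.41899851]
((-97.72772979736328, -17.03467559814453), (220.30084228515625, 24.541807174682617), 81.96612548828125)
((-99.45223999023438, -9.146842956542969), (240.0665740966797, 45.18122863769531), 81.891845703125) 183
top2 96 [-55.63680188 -88.60774596]
((-56.46983337402344, -17.806533813476562), (30.108932495117188, 217.78318786621094), 2.0785670280456543)
((-45.81803894042969, -5.78411865234375), (242.35821533203125, 63.54141616821289), 89.75222778320312) 186
top3 197 [-44.93648289 -63.42087051]
((-45.64165115356445, -15.873565673828125), (51.19782638549805, 214.78311157226562), 2.5443289279937744)
((-35.89411544799805, -9.012954711914062), (236.8574981689453, 78.71149444580078), 89.06343078613281) 304
top4 198 [-32.22102599 -15.71518537]
((-35.99882507324219, 11.204277038574219), (56.56723403930664, 167.79197692871094), 8.343356132507324)
((-31.54550552368164, 5.607383728027344), (208.62254333496094, 88.91446685791016), 89.99179077148438) 324
```

```bash
cat >> h.py <<'E'
def crop5(f): return cv2.resize(cv2.imread(f'pics/{f}.png') if isinstance(f,str) else f[150:270,255:415],(800,600),interpolation=cv2.INTER_CUBIC)
def track(fn,guess,rot=(-.3,.31,.01)):
    """rigid match of the rack's left half (crop c6) in a later top picture; guess = shift in crop px; returns bay pose"""
    ref=cv2.cvtColor(cv2.imread('pics/c6.png'),cv2.COLOR_BGR2GRAY); r=dict(np.load(fn+'.npz'))
    im=cv2.cvtColor(crop5(r['frame']),cv2.COLOR_BGR2GRAY)
    poly=np.array([(200,118),(176,184),(470,290),(500,240)]); c=(340.,205.)
    best=None
    for a in np.arange(*rot):
        A=cv2.getRotationMatrix2D(c,np.degrees(a),1); wr=cv2.warpAffine(ref,A,(800,600))
        pr=cv2.transform(poly[None].astype(float),A)[0]; m=np.zeros((600,800),np.uint8); cv2.fillPoly(m,[pr.astype(int)],255)
        x,y,w,h=cv2.boundingRect(pr.astype(int)); G=40
        X0=max(0,int(x+guess[0]-G));Y0=max(0,int(y+guess[1]-G)); S=im[Y0:int(y+guess[1]+h+G),X0:int(x+guess[0]+w+G)]
        R_=cv2.matchTemplate(S,wr[y:y+h,x:x+w],cv2.TM_CCORR_NORMED,mask=m[y:y+h,x:x+w]); 
        _,s,_,p=cv2.minMaxLoc(R_)
        if best is None or s>best[0]: best=(s,a,A,(X0+p[0]-x,Y0+p[1]-y))
    s,a,A,sh=best
    q=cv2.transform(np.array([[(204,122),(180,180),(525,255)]],float),A)[0]+sh
    P=[bay(world(r,255+u/5,150+v/5,.032)) for u,v in q]; l=(P[0]+P[1])/2; e=P[0]-P[2]; t=np.arctan2(*e); e=e/np.linalg.norm(e)
    print(fn,'score',round(s,4),'rot',round(a,3),'shift',sh,'L',l,'LB',P[0],'LF',P[1],'t',round(t,3),'R',np.round(l-252*e,1),'c',np.round(l-126*e,1)); return im
E
python3 - <<'E'
from h import *
track('top3',(0,0)); track('top4',(-72,-30))
E
```

```text
top3 score 1.0 rot 0.0 shift (0, 0) L [-18.4  51.5] LB [ 0.1 47. ] LF [-36.9  56. ] t 0.256 R [ -82.2 -192.3] c [-50.3 -70.4]
top4 score 0.993 rot 0.0 shift (-77, -34) L [ -4.4 100.6] LB [14.2 96.2] LF [-23. 105.] t 0.256 R [ -68.2 -143.2] c [-36.3 -21.3]
```

Emit:
jog_arm(
  increments=[
    {"dx":0.02,"dy":0.05,"dz":0,"ax":0,"ay":0,"az":0,"gripper":-0.8},
    {"dx":0.04,"dy":0.1,"dz":0,"ax":0,"ay":0,"az":0,"gripper":-0.8},
    {"dx":0.055,"dy":0.14,"dz":0,"ax":0,"ay":0,"az":0,"gripper":-0.8},
    {"dx":0.06,"dy":0.17,"dz":0,"ax":0,"ay":0,"az":0,"gripper":-0.8},
    {"dx":0.06,"dy":0.17,"dz":0,"ax":0,"ay":0,"az":0,"gripper":-0.8},
  ],
)

```text
time: 8.9
eef_pos: [0.5402, 0.0024, 0.0344]
tcp_rot: [0.824, 0.567, 0.0, -0.0]
contact_force: [-0.3, -0.0, -0.1]
opening: 0.101
finger_force: 0.0
```

```bash
python3 - <<'E'
from h import *
r=snap('top','top5')
s=get_state(); print(s['time'],s['eef_pos'],s['tcp_rot'],s['contact_force'])
track('top5',(-110,-45))
E
```

```text
8.95 [0.54004357 0.00232241 0.03433191] [ 8.23738320e-01  5.66970030e-01  3.50763313e-04 -2.04290815e-04] [ 0.14187793 -0.56472868 -0.39825465]
top5 score 0.9916 rot 0.01 shift (-109, -43) L [ -2.55 120.8 ] LB [ 16.1 116.6] LF [-21.2 125. ] t 0.246 R [ -64.  -123.6] c [-33.3  -1.4]
```

Emit:
jog_arm(
  increments=[
    {"dx":0.005,"dy":0.02,"dz":0,"ax":0,"ay":0,"az":0,"gripper":-0.8},
    {"dx":0.005,"dy":0.035,"dz":0,"ax":0,"ay":0,"az":0,"gripper":-0.8},
    {"dx":0.005,"dy":0.035,"dz":0,"ax":0,"ay":0,"az":0,"gripper":-0.8},
  ],
)

```text
time: 9.25
eef_pos: [0.5405, 0.0061, 0.0343]
tcp_rot: [0.824, 0.567, 0.0, -0.0]
contact_force: [-0.8, -1.9, 0.5]
opening: 0.105
finger_force: 0.7
```

Emit:
jog_arm(
  increments=[
    {"dx":-0.05,"dy":-0.13,"dz":0,"ax":0,"ay":0,"az":0,"gripper":-0.8},
    {"dx":-0.1,"dy":-0.26,"dz":0,"ax":0,"ay":0,"az":0,"gripper":-0.8},
    {"dx":-0.1,"dy":-0.26,"dz":0.35,"ax":0,"ay":0,"az":0,"gripper":-0.8},
    {"dx":-0.1,"dy":-0.26,"dz":0.75,"ax":0,"ay":0,"az":0,"gripper":-0.8},
    {"dx":-0.1,"dy":-0.26,"dz":1,"ax":0,"ay":0,"az":0,"gripper":-0.8},
    {"dx":-0.1,"dy":-0.26,"dz":1,"ax":0,"ay":0,"az":0,"gripper":-0.8},
  ],
)

```text
time: 9.85
eef_pos: [0.5321, -0.0257, 0.1603]
tcp_rot: [0.824, 0.567, 0.004, 0.004]
contact_force: [0.6, 0.1, -0.2]
opening: 0.103
finger_force: 0.0
```

```bash
python3 - <<'E'
from h import *
r=snap('top','top6')
s=get_state(); print(s['time'],s['eef_pos'],s['tcp_rot'],s['contact_force'])
track('top6',(-115,-45))
E
```

```text
9.9 [ 0.53032347 -0.02528307  0.15732205] [0.82379017 0.56688553 0.00247485 0.00210481] [0.70098796 0.28365034 0.5140715 ]
top6 score 0.9913 rot 0.01 shift (-116, -44) L [ -2.55 125.1 ] LB [ 16.1 120.9] LF [-21.2 129.3] t 0.246 R [ -64.  -119.3] c [-33.3   2.9]
```

Emit:
jog_arm(
  increments=[
    {"dx":0.05,"dy":0.3,"dz":0,"ax":0,"ay":0,"az":0.09,"gripper":1},
    {"dx":0.05,"dy":0.6,"dz":0,"ax":0,"ay":0,"az":0.18,"gripper":1},
    {"dx":0.05,"dy":0.7,"dz":0,"ax":0,"ay":0,"az":0.27,"gripper":1},
    {"dx":0.05,"dy":0.7,"dz":0,"ax":0,"ay":0,"az":0.36,"gripper":1},
    {"dx":0.05,"dy":0.7,"dz":0,"ax":0,"ay":0,"az":0.45,"gripper":1},
    {"dx":0.05,"dy":0.7,"dz":0,"ax":0,"ay":0,"az":0.5,"gripper":1},
    {"dx":0.05,"dy":0.7,"dz":0,"ax":0,"ay":0,"az":0.5,"gripper":1},
  ],
)

```text
time: 10.6
eef_pos: [0.5333, 0.0592, 0.1522]
tcp_rot: [0.544, 0.839, -0.001, -0.002]
contact_force: [0.4, 0.4, -0.4]
opening: 0.998
finger_force: 0.0
```

Emit:
jog_arm(
  increments=[
    {"dx":0.04,"dy":0.3,"dz":0,"ax":0,"ay":0,"az":0.09,"gripper":1},
    {"dx":0.04,"dy":0.57,"dz":0,"ax":0,"ay":0,"az":0.18,"gripper":1},
    {"dx":0.04,"dy":0.57,"dz":0,"ax":0,"ay":0,"az":0.27,"gripper":1},
    {"dx":0.04,"dy":0.57,"dz":0,"ax":0,"ay":0,"az":0.36,"gripper":1},
    {"dx":0.04,"dy":0.57,"dz":0,"ax":0,"ay":0,"az":0.45,"gripper":1},
    {"dx":0.04,"dy":0.57,"dz":0,"ax":0,"ay":0,"az":0.504,"gripper":1},
    {"dx":0.04,"dy":0.57,"dz":0,"ax":0,"ay":0,"az":0.504,"gripper":1},
  ],
)

```text
time: 11.3
eef_pos: [0.5386, 0.1273, 0.153]
tcp_rot: [0.179, 0.984, -0.0, -0.001]
contact_force: [-0.5, -0.5, -0.2]
opening: 1.001
finger_force: 0.0
```

Emit:
jog_arm(
  increments=[
    {"dx":0,"dy":0,"dz":-0.3,"ax":0,"ay":0,"az":0,"gripper":1},
    {"dx":0,"dy":0,"dz":-0.6,"ax":0,"ay":0,"az":0,"gripper":1},
    {"dx":0,"dy":0,"dz":-0.8,"ax":0,"ay":0,"az":0,"gripper":1},
    {"dx":0,"dy":0,"dz":-0.95,"ax":0,"ay":0,"az":0,"gripper":1},
    {"dx":0,"dy":0,"dz":-1,"ax":0,"ay":0,"az":0,"gripper":1},
    {"dx":0,"dy":0,"dz":-1,"ax":0,"ay":0,"az":0,"gripper":1},
  ],
)

```text
time: 11.9
eef_pos: [0.5383, 0.1271, 0.033]
tcp_rot: [0.179, 0.984, -0.0, -0.001]
contact_force: [-1.0, 0.4, -0.5]
opening: 1.0
finger_force: 0.0
```

```bash
python3 - <<'E'
from h import *
r=snap('top','top7'); s=get_state(); print(s['time'],s['eef_pos'],s['tcp_rot'],s['contact_force'])
o=np.array([.6147,.1265]);t=.113;X=np.array([np.cos(t),-np.sin(t)]);Y=np.array([np.sin(t),np.cos(t)])
p0=s['eef_pos'][:2]
for th in (.246,.18,.12,.06,0):
    # rack pivoting about its left-back corner at bay (16.1,121.5->~125)
    lb=np.array([16.5,120.9+ (0.246-th)/.246*4.5]); e=np.array([np.sin(th),np.cos(th)]); n=np.array([np.cos(th),-np.sin(th)])
    c=lb-18*n-126*e; q=(c-24*n-20*e)/1000
    w=o+q[0]*X+q[1]*Y; print(th,'c',c,'tcp',w,'d/0.12',(w-p0)/.12)
E
```

```text
11.95 [0.53933073 0.12718819 0.03424804] [ 1.79169348e-01  9.83818217e-01  1.12531480e-06 -2.47552158e-04] [ 0.06591238 -0.07367516 -0.07734374]
0.246 c [-31.64241603   3.0767944 ] tcp [0.5541096 0.1228323] d/0.12 [ 0.12315721 -0.03629907]
0.18 c [-23.76691272   1.3655441 ] tcp [0.56248497 0.11832097] d/0.12 [ 0.19295197 -0.07389355]
0.12 c [-16.45429356   0.26580966] tcp [0.5704112  0.11470147] d/0.12 [ 0.25900386 -0.10405599]
0.06 c [-9.02307454 -0.39147689] tcp [0.57860582 0.11155832] d/0.12 [ 0.32729235 -0.1302489 ]
0 c [-1.5 -0.6] tcp [0.58703978 0.10890675] d/0.12 [ 0.39757541 -0.15234533]
```

Emit:
jog_arm(
  increments=[
    {"dx":0.06,"dy":-0.02,"dz":-0.02,"ax":0,"ay":0,"az":0,"gripper":1},
    {"dx":0.125,"dy":-0.035,"dz":-0.02,"ax":0,"ay":0,"az":0,"gripper":1},
    {"dx":0.16,"dy":-0.045,"dz":-0.02,"ax":0,"ay":0,"az":0.02,"gripper":1},
    {"dx":0.19,"dy":-0.06,"dz":-0.02,"ax":0,"ay":0,"az":0.042,"gripper":1},
    {"dx":0.225,"dy":-0.075,"dz":-0.02,"ax":0,"ay":0,"az":0.06,"gripper":1},
    {"dx":0.26,"dy":-0.09,"dz":-0.02,"ax":0,"ay":0,"az":0.08,"gripper":1},
    {"dx":0.26,"dy":-0.09,"dz":-0.02,"ax":0,"ay":0,"az":0.08,"gripper":1},
  ],
)

```text
time: 12.65
eef_pos: [0.5719, 0.1161, 0.0328]
tcp_rot: [0.117, 0.993, 0.0, 0.001]
contact_force: [0.3, -0.4, -0.1]
opening: 1.0
finger_force: 0.0
```

```bash
python3 - <<'E'
from h import *
r=snap('top','top8'); s=get_state(); print(s['time'],s['eef_pos'],s['tcp_rot'],s['contact_force'])
cv2.imwrite('pics/c8.png',crop5(r['frame']))
E
```

```text
12.7 [0.57175431 0.11616706 0.03274362] [1.16882187e-01 9.93145218e-01 1.37234708e-04 1.05454971e-03] [ 0.07381097 -0.22528166 -1.18015724]
```

View pics/c8.png

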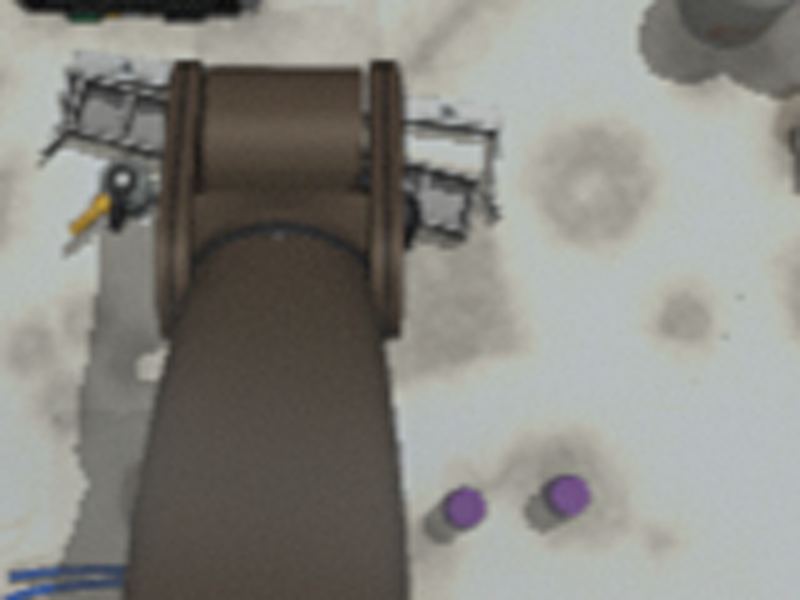

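The rack's left end is behind the outlet at crop (83–160,80–150). The right end is inside the mouth of the right cheek, with its right-back corner at about (478,180) against the cheek at 493. I'll continue the swing.

Emit:
jog_arm(
  increments=[
    {"dx":0.03,"dy":-0.005,"dz":0,"ax":0,"ay":0,"az":0.016,"gripper":1},
    {"dx":0.06,"dy":-0.01,"dz":0,"ax":0,"ay":0,"az":0.032,"gripper":1},
    {"dx":0.085,"dy":-0.015,"dz":0,"ax":0,"ay":0,"az":0.048,"gripper":1},
    {"dx":0.105,"dy":-0.02,"dz":0,"ax":0,"ay":0,"az":0.062,"gripper":1},
    {"dx":0.12,"dy":-0.025,"dz":0,"ax":0,"ay":0,"az":0.077,"gripper":1},
    {"dx":0.12,"dy":-0.025,"dz":0,"ax":0,"ay":0,"az":0.077,"gripper":1},
  ],
)

```text
time: 13.3
eef_pos: [0.5856, 0.1133, 0.032]
tcp_rot: [0.056, 0.998, 0.0, 0.001]
contact_force: [-0.2, 0.3, 0.0]
opening: 0.999
finger_force: 0.0
```

```bash
python3 - <<'E'
from h import *
s=get_state(); print(s['time'],s['eef_pos'],s['tcp_rot'],s['contact_force'],s['wrist_torque'])
E
```

```text
13.3 [0.58555153 0.11330737 0.03197201] [5.56458037e-02 9.98450328e-01 5.30053855e-05 6.96523826e-04] [-0.17486448  0.25252566  0.04367021] [ 0.03362063 -0.02243034  0.02027418]
```

Emit:
jog_arm(
  increments=[
    {"dx":0.015,"dy":-0.002,"dz":0,"ax":0,"ay":0,"az":0,"gripper":1},
    {"dx":0.03,"dy":-0.004,"dz":0,"ax":0,"ay":0,"az":0,"gripper":1},
    {"dx":0.03,"dy":-0.004,"dz":0,"ax":0,"ay":0,"az":0,"gripper":1},
  ],
)

```text
time: 13.6
eef_pos: [0.5887, 0.113, 0.0318]
tcp_rot: [0.056, 0.998, 0.0, 0.0]
contact_force: [-1.2, -0.5, 0.2]
opening: 0.998
finger_force: 0.8
```

Emit:
jog_arm(
  increments=[
    {"dx":0.015,"dy":-0.002,"dz":0,"ax":0,"ay":0,"az":0,"gripper":1},
    {"dx":0.015,"dy":-0.002,"dz":0,"ax":0,"ay":0,"az":0,"gripper":1},
  ],
)

```text
time: 13.8
eef_pos: [0.5894, 0.1129, 0.0317]
tcp_rot: [0.055, 0.998, -0.0, -0.002]
contact_force: [-3.5, 0.0, 3.0]
opening: 1.001
finger_force: 2.5
```

Emit:
jog_arm(
  increments=[
    {"dx":0.01,"dy":0,"dz":0,"ax":0,"ay":0,"az":0,"gripper":1},
    {"dx":0.02,"dy":0,"dz":0,"ax":0,"ay":0,"az":0,"gripper":1},
    {"dx":0.02,"dy":0,"dz":0,"ax":0,"ay":0,"az":0,"gripper":1},
  ],
)

```text
time: 14.1
eef_pos: [0.5894, 0.1131, 0.0312]
tcp_rot: [0.055, 0.998, -0.0, -0.005]
contact_force: [-10.6, 0.7, 7.1]
opening: 1.0
finger_force: 5.4
```

Emit:
jog_arm(
  increments=[
    {"dx":-0.1,"dy":0.01,"dz":0,"ax":0,"ay":0,"az":0,"gripper":1},
    {"dx":-0.25,"dy":0.02,"dz":0,"ax":0,"ay":0,"az":0,"gripper":1},
    {"dx":-0.3,"dy":0.02,"dz":0.3,"ax":0,"ay":0,"az":0,"gripper":1},
    {"dx":-0.3,"dy":0.02,"dz":0.7,"ax":0,"ay":0,"az":0,"gripper":1},
    {"dx":-0.4,"dy":0.02,"dz":1,"ax":0,"ay":0,"az":0,"gripper":1},
    {"dx":-0.6,"dy":0.02,"dz":1,"ax":0,"ay":0,"az":0,"gripper":1},
    {"dx":-0.8,"dy":0.02,"dz":1,"ax":0,"ay":0,"az":0,"gripper":1},
    {"dx":-0.8,"dy":0.02,"dz":1,"ax":0,"ay":0,"az":0,"gripper":1},
  ],
)

```text
time: 14.9
eef_pos: [0.4947, 0.1153, 0.1518]
tcp_rot: [0.056, 0.998, 0.0, 0.0]
contact_force: [-0.4, -0.2, 0.0]
opening: 0.999
finger_force: 0.0
```

Emit:
jog_arm(
  increments=[
    {"dx":-0.1,"dy":-0.4,"dz":0.3,"ax":0,"ay":0,"az":0,"gripper":1},
    {"dx":-0.1,"dy":-0.8,"dz":0.3,"ax":0,"ay":0,"az":0,"gripper":1},
    {"dx":-0.1,"dy":-1,"dz":0.3,"ax":0,"ay":0,"az":0,"gripper":1},
    {"dx":-0.1,"dy":-1,"dz":0.3,"ax":0,"ay":0,"az":0,"gripper":1},
  ],
)

```text
time: 15.3
eef_pos: [0.4861, -0.0083, 0.189]
tcp_rot: [0.058, 0.998, -0.001, 0.002]
contact_force: [-0.6, 0.1, 0.2]
opening: 1.001
finger_force: 0.0
```

Emit:
jog_arm(
  increments=[
    {"dx":0,"dy":-0.4,"dz":0,"ax":0,"ay":0,"az":0,"gripper":1},
    {"dx":0,"dy":-0.8,"dz":0,"ax":0,"ay":0,"az":0,"gripper":1},
    {"dx":0,"dy":-1,"dz":0,"ax":0,"ay":0,"az":0,"gripper":1},
    {"dx":0,"dy":-1,"dz":0,"ax":0,"ay":0,"az":0,"gripper":1},
  ],
)

```text
time: 15.7
eef_pos: [0.4856, -0.1275, 0.1881]
tcp_rot: [0.058, 0.998, -0.001, 0.001]
contact_force: [0.3, -0.4, 0.4]
opening: 0.999
finger_force: 0.0
```

```bash
python3 - <<'E'
from h import *
r=snap('top','top9'); s=get_state(); print(s['time'],s['eef_pos'],s['contact_force'])
track('top9',(-115,-55),rot=(.1,.4,.005))
# independent: vial caps and fence, by depth
_,w=rackfit(r); o=np.array([.6147,.1265]); t=.113; M=np.array([[np.cos(t),-np.sin(t)],[np.sin(t),np.cos(t)]])
b=(w[...,:2]-o)@M.T*1000; z=w[...,2]*1000
v=(z>52)&(z<66)&(abs(b[...,1])<65)&(abs(b[...,0])<40); q=b[v]; print('caps',v.sum(),q.mean(0),np.arctan(np.polyfit(q[:,1],q[:,0],1)))
# bystanders: image difference against the first picture
d=cv2.absdiff(r['frame'],cv2.imread('pics/top0.png')).max(2)
for n,(y0,y1,x0,x1) in dict(bottle=(125,168,382,420),boat=(170,190,412,436),tin=(190,218,203,232),post=(178,206,262,274),purple=(244,262,320,378)).items(): print(n,(d[y0:y1,x0:x1]>40).mean())
E
```

```text
15.75 [ 0.48526021 -0.12582137  0.18781908] [ 0.88083148 -0.51889898  0.52256401]
top9 score 0.9902 rot 0.255 shift (-111, -82) L [ -2.6  127.15] LB [ 16.6 127.6] LF [-21.8 126.7] t -0.001 R [  -2.4 -124.8] c [-2.5  1.2]
caps 185 [2.71814783 5.43569455] [0.00317837 1.21619573]
bottle 0.0006119951040391676
boat 0.15416666666666667
tin 0.0
post 0.020833333333333332
purple 0.2959770114942529
```

```bash
python3 - <<'E'
from h import *
r=dict(np.load('top9.npz')); a=cv2.imread('pics/top0.png')
for n,(y0,y1,x0,x1) in dict(boat=(168,192,410,438),purple=(244,262,320,378),bottle=(125,168,382,420),tin=(190,218,203,232)).items():
    S=r['frame'][y0-12:y1+12,x0-12:x1+12]; R_=cv2.matchTemplate(S,a[y0:y1,x0:x1],cv2.TM_CCOEFF_NORMED); _,s,_,p=cv2.minMaxLoc(R_); print(n,s,p[0]-12,p[1]-12)
# side view check of the boat and of the vials' heights/tilt
s=snap('side','side9'); b=cv2.imread('pics/side0.png')
for n,(y0,y1,x0,x1) in dict(boat=(285,330,335,380),bottle=(190,295,380,428),tin=(138,162,282,312),purple=(198,260,230,250)).items():
    S=s['frame'][y0-12:y1+12,x0-12:x1+12]; R_=cv2.matchTemplate(S,b[y0:y1,x0:x1],cv2.TM_CCOEFF_NORMED); _,q,_,p=cv2.minMaxLoc(R_); print('side',n,q,p[0]-12,p[1]-12)
E
```

```text
boat 0.5599007606506348 0 0
purple 0.7290835976600647 0 0
bottle 0.9959560036659241 0 0
tin 0.998137354850769 0 0
side boat 0.9940180778503418 0 0
side bottle 0.9977011680603027 0 0
side tin 0.40814197063446045 12 1
side purple 0.912039577960968 0 0
```

```bash
python3 -c "
from plant import job; print(job.sign_off())"
```

```text
the job is handed in; nothing more can be done
None
```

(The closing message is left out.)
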